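Refit the glasses and the clip-on guard of a twin bulkhead lamp

TASK

Put the bulkhead lamp back together: gently set the large and the small opal glass flange down into their seats, without squeezing, dropping or knocking them, and let go of them; then place the wire guard over both, its large opening over the large glass, and push it straight down until both snap hooks have clicked over its ends. Let go, and leave everything else on the bench where it is.

Things in the scene. Friction and masses are not known exactly. Their poses are not given: they have to be found in the camera images.
- lamp: Grey cast twin bulkhead lamp lying on its back, fixed: block 154 x 96 mm, flat deck 34 mm high. Origin: centre of the underside, on the bench; x along it from the large to the small seat, y across, z up. 94 mm from the middle at each end (200 mm overall) a black snap hook stands between two guide cheeks 40 mm apart, tops 51 mm high. A gland sticks out 18 mm amid the -y side.
- seat_large (a point): Middle of the floor of the large round seat: a recess 78 mm across with a 2 mm bevelled rim, 7.5 mm deep, its floor 26.5 mm above the bench; 35 mm from the lamp's middle towards -x.
- seat_small (a point): Middle of the floor of the small round seat: a recess 62 mm across with a 2 mm bevelled rim, 7.5 mm deep, its floor 26.5 mm above the bench; 43 mm from the lamp's middle towards +x.
- guard_home (a point): Where the guard's origin lies when it is home: the middle of the lamp's deck, 34 mm above the bench; axes as the lamp's.
- hook_large_end (a joint): Snap hook (28 mm wide) by the large seat: outward bend, rad; rests and springs back to 0. Its inner ramp runs from 62 mm above the bench down to 44 mm; the catch, 42 mm up, overhangs the home guard's tongue by 4 mm, 2 mm above it. It bends about 0.12 rad as the tongue passes; both hooks together need about 10 to 16 N straight down; contact begins 17 mm above home, the click comes 11 mm above home.
- hook_small_end (a joint): The same snap hook at the small seat's end.
- glass_large: Large opal glass, fragile (10 to 20 N of grip is plenty), 0.14 kg: flange 72 mm across and 6 mm thick at the bottom (lower edge bevelled 2 mm), straight wall 58 mm across up to 40 mm, low dome to 58 mm. Origin: centre of the underside of the flange; z up. Stands flange down.
- glass_small: Small opal glass, fragile (10 to 20 N of grip is plenty), 0.09 kg: flange 56 mm across and 6 mm thick, straight wall 42 mm across up to 36 mm, low dome to 48 mm. Origin: centre of the underside of the flange; z up. Stands flange down.
- guard: Steel wire guard, 0.22 kg: flat frame 154 x 84 x 6 mm, a 36 mm wide tongue at each end (180 mm overall), a 68 mm and a 52 mm opening for the glasses, wire hoops and a spine wire over them (68 mm high). Origin: centre of the frame's underside; x along it from the large to the small opening (as the lamp's x when fitted), z up. Stands on its frame.
- guard_grip (a point): Middle of the guard's black grip: a block 46 mm along the guard's x, 16 mm across (y), 24 mm high, its top 86 mm above the frame's underside, right over the guard's middle; this point 74 mm above the underside.
- tape_measure: Bystander: yellow and black tape measure standing on edge, 36 x 82 x 66 mm; origin near the centre of its underside.
- mug: Bystander: white mug, 84 mm round with the handle 113 mm, 95 mm high; origin near the centre of its underside.
- bolt: Bystander: hex bolt lying, 58 mm long; origin near the centre of its underside.
- screwdriver: Bystander: flat screwdriver lying, 171 mm long; origin near the centre of its underside.
- carton_low: Bystander: small printed carton 70 x 100 x 45 mm; origin near the centre of its underside.
- bearing: Bystander: ball bearing 62 mm across, 16 mm high; origin near the centre of its underside.
- bench_vise: Bench vise, fixed, 158 mm high: covers about x 0.38 to 0.58, y 0.10 to 0.33 of the bench, its slide bar reaching to y 0.035 at 83 to 108 mm height. The wall behind the bench stands at about x 0.78.
- bench_grinder: Bench grinder, fixed, 242 mm high: covers about x 0.16 to 0.485, y -0.27 to -0.085.

How it is judged:
On the way, in this order (a step that is already met when the one before it is completed fails the run):
1. both glasses sit flat in their own seats and are let go, the guard still off (distance between glass_large and seat_large below 0.005 m and angle between each of glass_large, glass_small's own z axis and vertical below 0.06 rad and distance between glass_small and seat_small below 0.005 m and contact force between the fingers and glass_large below 0.1 N and contact force between the fingers and glass_small below 0.1 N and distance between guard and guard_home above 0.02 m), for 0.2 s.
2. the guard is home and both hooks have sprung back over its ends (z of guard in the frame of guard_home between -0.0025 and 0.0025 m and horizontal distance between guard and guard_home below 0.005 m and angle between the x axis of guard and the x axis of lamp, either way round below 0.06 rad and angle between guard's own z axis and vertical below 0.03 rad and value of joint each of hook_large_end, hook_small_end below 0.05 rad), for 0.2 s.
At the end, for the whole second after the job is handed in: Each glass upright in its own seat (within 5 mm, tilt under 0.06 rad); guard flat on the deck, right way round (2.5 mm in height, 5 mm sideways, 0.06 rad in direction, 0.03 rad tilt); both hooks sprung back (under 0.05 rad); all at rest (all of step 2 and distance between glass_large and seat_large below 0.005 m and angle between each of glass_large, glass_small's own z axis and vertical below 0.06 rad and distance between glass_small and seat_small below 0.005 m and linear speed of each of guard, glass_large, glass_small below 0.02 m/s); the robot touches nothing.
It fails at once if a glass is squeezed, over 80 N of finger force on it (contact force between the fingers and glass_large above 80 N or contact force between the fingers and glass_small above 80 N).
It fails at once if a glass is pressed, dropped or knocked on the lamp, over 20 N (contact force between any of glass_large, glass_small and lamp above 20 N).
It fails at once if a glass is struck or pressed by the guard, over 15 N (contact force between any of glass_large, glass_small and guard above 15 N).
It fails at once if a glass is tipped over, past 0.7 rad (angle between any of glass_large, glass_small's own z axis and vertical above 0.7 rad).
It fails at once if a bystander is shifted by more than 25 mm (distance of any of tape_measure, mug, bolt, screwdriver, carton_low, bearing from where it was at the start of the episode above 0.025 m).
It also fails if it takes over 72 s, if anything falls off the work surface, if the arm or the gripper's body presses on something with over 40 N, if the wrist force passes 120 N, or if a joint passes its speed limit or range.

ROBOT

A 7-joint arm with a two-finger parallel gripper is mounted at the origin on the work surface; the furniture and walls round the work are solid. World frame = base frame: x ahead of the robot, y to its left, z up, the work surface at z = 0. Lengths are in m, angles in rad, forces in N, time in s.
With the tool pointing down it reaches from about 0.425 to 0.925 m from the base axis. Payload 6.8 kg.
Tool frame: the origin (TCP) lies at the very end of the fingers, on their centre line; the grasp point (between the pads) lies bot.grip_point_offset behind it (bot.grip_point_offset is the distance from the TCP to the grasp point, in m); z points along the fingers, y is the line along which they close (so a half turn about z gives the same grasp; the last joint's range is limited). The gripper opens to 85 mm and grips with 20 to 120 N. Pads are 22 mm wide; open, the fingers measure 114 mm over their backs; the gripper's body (76 mm by 85 mm) begins 54 mm behind the grasp point. The pads swing forward as they close: fully open they stand 13 mm farther back than shut.
Start: joints at [-1.329, 0.477, 0.022, 1.555, -0.011, 1.109, -0.083], TCP at [0.231, 0.634, 0.231] pointing down, gripper open.
Joint ranges: [-2.96, 2.96], [-0.34, 2.1], [-1.41, 1.46], [0.24, 2.44], [-1.37, 4.51], [0.17, 1.92], [-2.96, 2.96]. Speed limits (rad/s): [2.39, 2.39, 3.14, 3.14, 3.14, 3.14, 3.14].

INTERFACE

Orientations are given as a unit quaternion [w, x, y, z].
In Python, from station import bot, imaging gives the robot as it stands. The module is installed in compiled form; this text tells all that it offers.
- The arm moves only by the tool carry_out, never from a script. Its argument "targets" is one flat list of numbers, 5 for each row, row after row: the closure in counts, from 0 (fully open) to 255 (shut), then the shift along the world's x, y, z in mm, then the turn about the world's z in degrees. A call has 1 to 20 rows; each row shifts and turns the commanded pose from where the row before left it; what a row does not reach is not made up. A row lasts 1/10 s, in which the tool goes at most 50 mm and 8.59 degrees, less where a joint would pass 70% of its speed; a pose out of reach is approached as far as the arm can. A call is refused whole if a number of a shift passes 50 or a number of a turn 8.59, either way. A call with a gripper value outside its range is refused whole. The fingers move at their own pace and stop on an object; "newtons" is the grip in N (left out, the last holds). Time passes only in rows, so rows that do not move let the fingers close. It gives the time, the measured TCP pose, the force, the opening and the grip force at its end, in the units of the state.
- bot.get_obs(): the state, without advancing time (a new reading comes with each control period).
- imaging.read_camera(name): name is "scene" or "top"; returns a dict with "frame" (400x640x3 uint8, red, green, blue), "fov_y" (degrees; the focal length in pixels is half the picture's height over the tangent of half this angle, whatever the lens; pixels are square), "cx", "cy" (the principal point, pixels), "pose" (4x4, takes a point from camera to world coordinates). Camera axes: x right, y up, looking along -z (the intrinsics and any distortion apply to the point x, -y, -z); pixel columns grow to the right and rows downward; lengths in m; the calibration is good to about 2 mm. A picture is of the moment at which its call begins. There is no depth.
- bot.hand_in(): hands the job in; it is judged then, once.
The state is a dict: "t": time; "q": joint angles; "joint_vel": joint speeds; "joint_torque": joint torques, N m; "eef_pos": TCP position; "tool_rot": TCP orientation; "contact_force": force on the tool from outside, world axes, zero at the start; "torque": the same for the moment, N m; "gripper_width": opening from 0.0 (shut) to 1.0 (fully open); "grasp_force": force on a finger pad.
Only numpy, scipy, OpenCV 4.12 (cv2) and the standard library are available. Lean on these libraries where they do the work, as an engineer would, in place of code of your own. Each camera call takes 0.05 s, during which the arm holds its last target. There are 200 camera calls.

## Working session

There is one attempt and no reset: what is moved stays moved. The work goes in short steps, Python scripts to look and compute and a tool call to move; the robot and the scene stay as the last step left them, time stands still between calls to the robot, and variables do not carry over. Pictures are saved under pics/ and viewed, at most 10 in all, crops included, and the job is handed in when it is done.

Besides the shell and the picture viewer there is one more tool, called after ">>>" by a JSON object that holds its "method" and its "body". carry_out: Moves the arm, as the interface text tells. Its arguments: {"type":"object","properties":{"targets":{"type":"array","items":{"type":"number"}},"newtons":{"type":"number"}},"required":["targets"]}

```bash
mkdir -p pics
cat > h.py <<'E'
import numpy as np, cv2, pickle
from station import bot, imaging
def K(c):
    f=c["frame"].shape[0]/2/np.tan(np.radians(c["fov_y"])/2); return f
def ray(c,u,v):
    f=K(c); d=np.array([(u-c["cx"])/f,-(v-c["cy"])/f,-1.0]); P=np.array(c["pose"]); return P[:3,3],P[:3,:3]@d
def onz(c,u,v,z):
    o,d=ray(c,u,v); return o+d*(z-o[2])/d[2]
def proj(c,p):
    P=np.array(c["pose"]); q=P[:3,:3].T@(np.array(p)-P[:3,3]); f=K(c); return c["cx"]+f*q[0]/-q[2], c["cy"]-f*q[1]/-q[2]
def tri(c1,p1,c2,p2):
    o1,d1=ray(c1,*p1);o2,d2=ray(c2,*p2); d1=d1/np.linalg.norm(d1); d2=d2/np.linalg.norm(d2)
    s=np.linalg.lstsq(np.stack([d1,-d2],1),o2-o1,rcond=None)[0]
    a=o1+s[0]*d1;b=o2+s[1]*d2; return (a+b)/2,np.linalg.norm(a-b)
def snap(tag):
    r={}
    for n in("scene","top"):
        r[n]=imaging.read_camera(n); cv2.imwrite(f"pics/{n}_{tag}.png",r[n]["frame"][:,:,::-1])
    pickle.dump(r,open(f"{tag}.pkl","wb")); return r
E
python3 - <<'E'
from h import *
r=snap("a")
for n in r: print(n,{k:(v if k!="frame" else 0) for k,v in r[n].items()})
print(bot.grip_point_offset,bot.get_obs())
E
```

```text
scene {'frame': 0, 'fov_y': 47.50993691502711, 'cx': 320.4287508115461, 'cy': 204.00536506971753, 'pose': array([[-0.8827037 , -0.40754284,  0.23397223,  0.75969714],
       [ 0.46980586, -0.776757  ,  0.41944132,  0.43864239],
       [ 0.01079926,  0.48016393,  0.87711229,  1.02855117],
       [ 0.        ,  0.        ,  0.        ,  1.        ]])}
top {'frame': 0, 'fov_y': 52.553436480697805, 'cx': 324.6886802194697, 'cy': 199.05889070368949, 'pose': array([[-5.66593842e-03,  9.95053380e-01, -9.91799789e-02,
         3.70660868e-01],
       [-9.99983493e-01, -5.73264514e-03, -3.87608756e-04,
        -1.28121561e-02],
       [-9.54255027e-04,  9.91761455e-02,  9.95069436e-01,
         1.18142067e+00],
       [ 0.00000000e+00,  0.00000000e+00,  0.00000000e+00,
         1.00000000e+00]])}
0.0187 {'t': 0.1, 'q': array([-1.32910253,  0.47772804,  0.02236631,  1.55633555, -0.011477  ,
        1.10932902, -0.08309809]), 'joint_vel': array([-0.00049465, -0.0015057 ,  0.00059726, -0.00247472,  0.00022363,
       -0.00121146, -0.00047923]), 'joint_torque': array([ 4.11832065e-03, -5.97761858e+01,  1.61361180e+00, -2.81956065e+01,
        1.28151223e-02,  5.03216987e-03, -1.98227849e-05]), 'eef_pos': array([0.23117258, 0.63361062, 0.23042351]), 'tool_rot': array([-6.93288566e-05,  1.74000959e-01,  9.84745128e-01, -8.32861843e-04]), 'contact_force': array([-0.84153887, -0.28153513,  0.30262633]), 'torque': array([-0.01719973,  0.02653091, -0.01213682]), 'grasp_force': 0.0, 'gripper_width': 1.0006733182548235}
```

View pics/top_a.png

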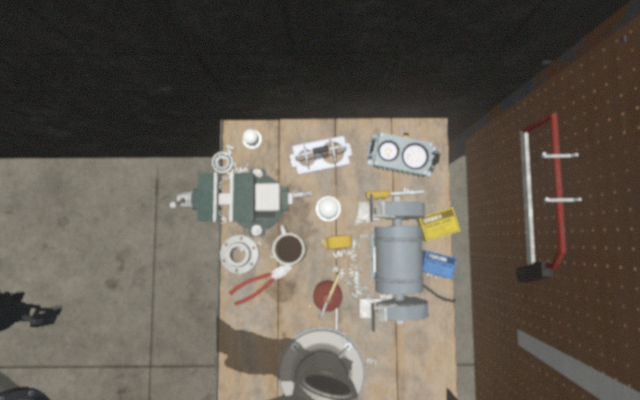

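View pics/scene_a.png

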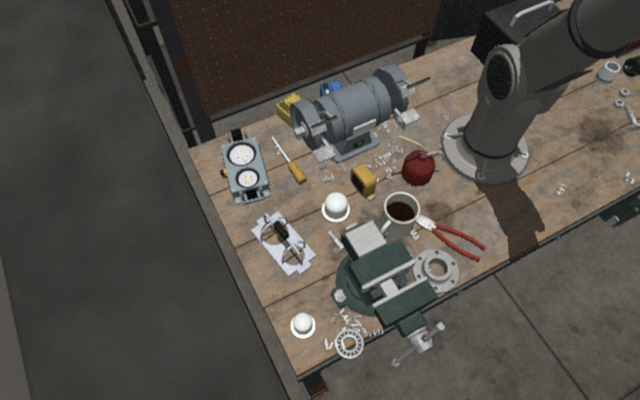

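The top view shows the lamp (403,153), guard (321,153), large glass (328,208) and small glass (251,138). The scene view shows them at (245,167), (285,243), (336,206) and (303,324). Next I'll enlarge these for precise features.

Run:
```python
from h import *
r=pickle.load(open("a.pkl","rb"))
t=r["top"]["frame"][120:230,235:445,::-1]; cv2.imwrite("pics/tc.png",cv2.resize(t,None,fx=3.8,fy=3.8,interpolation=cv2.INTER_CUBIC))
s=r["scene"]["frame"][125:345,215:355,::-1]; s=cv2.resize(s,None,fx=4,fy=4,interpolation=cv2.INTER_CUBIC)
cv2.imwrite("pics/sc.png",np.hstack([s[:600],]) )
print(proj(r["top"],bot.get_obs()["eef_pos"]),proj(r["scene"],bot.get_obs()["eef_pos"]))
for n in r:
    f=r[n]["frame"].astype(int); m=((f.min(2)>175)).astype(np.uint8)
    k,l,st,ce=cv2.connectedComponentsWithStats(m)
    for i in range(1,k):
        if st[i,4]>40: print(n,st[i],ce[i].round(1), onz(r[n],*ce[i],0.02).round(3))
```

```text
(np.float64(44.688308064466526), np.float64(301.91027310318583)) (np.float64(656.9995149226381), np.float64(399.5616401447817))
scene [401 113  18  10 102] [409.1 116.8] [ 0.136 -0.176  0.02 ]
scene [272 137  18  25  58] [280.5 149.1] [ 0.507 -0.243  0.02 ]
scene [230 146  23  18 335] [241.2 154.4] [ 0.608 -0.276  0.02 ]
scene [325 148   9  10  49] [329.  152.2] [ 0.395 -0.174  0.02 ]
scene [239 171  18  15 199] [247.4 178.3] [ 0.623 -0.2    0.02 ]
scene [322 192  28  30 460] [335.5 205.5] [ 0.459 -0.022  0.02 ]
scene [384 192  52  38 242] [417.3 214. ] [0.289 0.094 0.02 ]
scene [266 212  16  10  77] [274.1 216.6] [ 0.609 -0.066  0.02 ]
scene [252 218  13  21 120] [258.2 227.7] [ 0.657 -0.056  0.02 ]
scene [347 222  38  34 725] [365.5 238.1] [0.438 0.091 0.02 ]
scene [287 224  16  29 190] [293.9 237.4] [0.591 0.008 0.02 ]
scene [263 241  53  34 558] [288.9 257.3] [0.625 0.049 0.02 ]
scene [363 260  52  28 133] [389.1 273.4] [0.435 0.194 0.02 ]
scene [374 277  52  29 279] [393.4 289.1] [0.447 0.231 0.02 ]
scene [335 290   8  10  42] [338.  294.2] [0.565 0.182 0.02 ]
scene [291 313  24
[... 1261 characters left out ...]
482 -0.686  0.02 ]
top [377 201   9  15  55] [382.3 208.9] [ 0.457 -0.178  0.02 ]
top [355 202  15  22 236] [362.6 212.6] [ 0.447 -0.121  0.02 ]
top [252 225  10  11  82] [256.  229.8] [0.399 0.185 0.02 ]
top [221 235  37  39 813] [239.3 253.5] [0.332 0.231 0.02 ]
top [272 237  21  42 243] [280.3 266.9] [0.294 0.115 0.02 ]
top [372 247   4  26  74] [373.8 259.9] [ 0.312 -0.151  0.02 ]
top [349 269  12  28 125] [355.6 281.2] [ 0.253 -0.098  0.02 ]
top [359 294  33  24 300] [369.5 305. ] [ 0.187 -0.136  0.02 ]
top [378 307   9  14  69] [383.6 313.4] [ 0.163 -0.176  0.02 ]
top [297 332  66  59 925] [336.8 350.3] [ 0.064 -0.044  0.02 ]
top [282 382  10  12  97] [287. 387.] [-0.033  0.094  0.02 ]
```

View pics/tc.png

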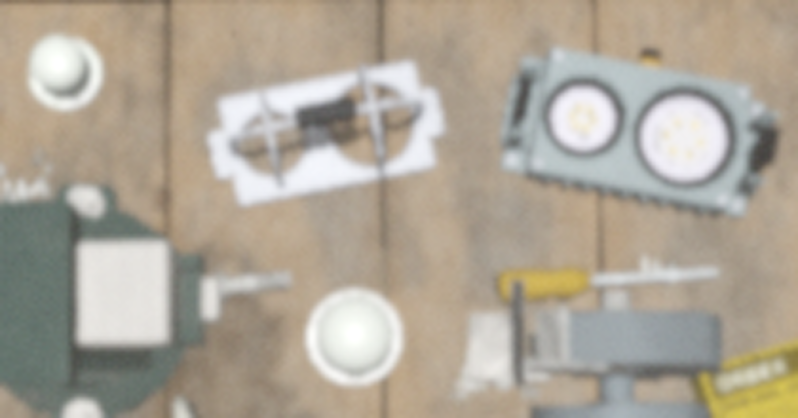

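View pics/sc.png

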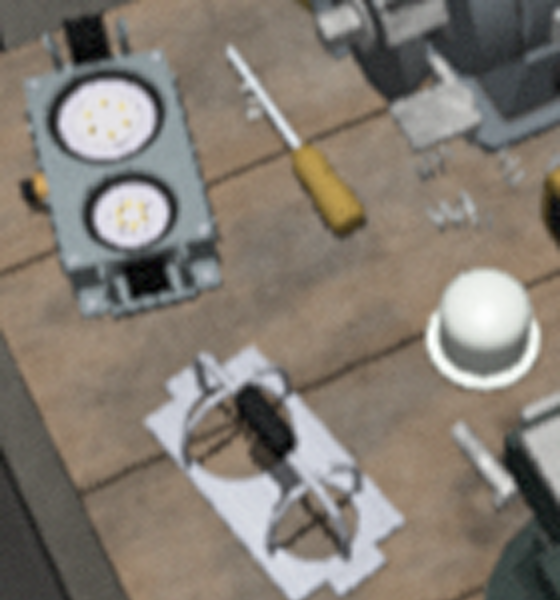

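```bash
cat > m.py <<'E'
from h import *
def blob(c,x0,y0,x1,y1,test):
    f=c["frame"][y0:y1,x0:x1]; S=8
    g=cv2.resize(f,None,fx=S,fy=S,interpolation=cv2.INTER_CUBIC).astype(int)
    m=test(g).astype(np.uint8); m=cv2.morphologyEx(m,cv2.MORPH_OPEN,np.ones((7,7)))
    cs,_=cv2.findContours(m,cv2.RETR_EXTERNAL,cv2.CHAIN_APPROX_NONE); k=max(cs,key=cv2.contourArea)[:,0]
    return (k+0.5)/S-0.5+np.array([x0,y0])
def fitpts(c,p,z): return np.array([onz(c,u,v,z)[:2] for u,v in p])
def circ(P):
    A=np.c_[2*P,np.ones(len(P))]; s=np.linalg.lstsq(A,(P**2).sum(1),rcond=None)[0]; return s[:2],np.sqrt(s[2]+s[:2]@s[:2])
E
python3 - <<'E'
from m import *
r=pickle.load(open("a.pkl","rb")); T,S=r["top"],r["scene"]
br=lambda th:(lambda g:g.min(2)>th)
for nm,bt,bs in(("SL",(400,140,432,172),(224,140,258,169)),("SS",(376,140,400,162),(234,166,262,190))):
    cc=[]
    for c,b in((T,bt),(S,bs)):
        p=blob(c,*b,br(150)); e=cv2.fitEllipse(p.astype(np.float32)); cc.append(e[0])
        print(nm,circ(fitpts(c,p,.0265)),np.array(e[0]).round(2))
    print(nm,tri(T,cc[0],S,cc[1]))
for nm,bt,bs in(("GL",(308,188,348,228),(315,185,356,228)),("GS",(235,123,268,154),(284,306,322,342))):
    for c,b in((T,bt),(S,bs)):
        p=blob(c,*b,lambda g:g.min(2)>g.min(2).max()*0.6)
        P=fitpts(c,p,.004); print(nm,len(p),circ(P),P.min(0),P.max(0), p.min(0),p.max(0))
p=blob(T,285,130,358,180,lambda g:(g.min(2)>150)); R=cv2.minAreaRect((fitpts(T,p,.006)*1000).astype(np.float32)); print("G top",R)
p=blob(S,245,205,320,280,lambda g:(g.min(2)>140)); R=cv2.minAreaRect((fitpts(S,p,.006)*1000).astype(np.float32)); print("G scene",R)
gt=blob(T,308,140,332,158,lambda g:g.max(2)<75); gs=blob(S,268,215,295,243,lambda g:g.max(2)<60)
for c,p in((T,gt),(S,gs)):
    print("grip",cv2.minAreaRect(p.astype(np.float32)),cv2.minAreaRect((fitpts(c,p,.08)*1000).astype(np.float32)))
lt=blob(T,360,125,445,180,lambda g:(g[:,:,1]-g[:,:,0]>2)&(g.max(2)>70))
print("lamp",cv2.minAreaRect((fitpts(T,lt,.034)*1000).astype(np.float32)))
E
```

```text
SL (array([ 0.6123414 , -0.27531612]), np.float64(0.05250705848511021)) [415.24 155.12]
SL (array([ 0.6084114 , -0.27188926]), np.float64(0.031460821831783524)) [241.29 154.49]
SL (array([ 0.61025542, -0.27390456,  0.02583521]), np.float64(0.004850824251453063))
SS (array([ 0.62509199, -0.19630396]), np.float64(0.026314926476269544)) [387.86 150.9 ]
SS (array([ 0.62422541, -0.19552834]), np.float64(0.023614134678018473)) [247.36 178.34]
SS (array([ 0.62468042, -0.19603589,  0.02603091]), np.float64(0.0011036234548015818))
GL 634 (array([ 0.46121755, -0.02108479]), np.float64(0.0403493844517156)) [ 0.42044339 -0.06139538] [0.501591   0.01915218] [313.9375 194.4375] [341.5625 222.1875]
GL 680 (array([ 0.45640667, -0.0260226 ]), np.float64(0.03991513637409749)) [ 0.41897835 -0.06917603] [0.49640165 0.01623433] [321.0625 191.6875] [349.6875 221.9375]
GS 501 (array([0.66959211, 0.20402719]), np.float64(0.032591815806402)) [0.63634441 0.1715753 ] [0.70261934 0.23468526] [241.0625 127.6875] [262.3125 149.5625]
GS 586 (array([0.66749457, 0.20362951]), np.float64(0.02865166705511563)) [0.63844026 0.17483937] [0.69607476 0.23245582] [289.9375 312.0625] [315.1875 338.4375]
G top ((620.026611328125, -0.5949554443359375), (99.09876251220703, 190.10166931152344), 10.478604316711426)
G scene ((613.051513671875, 28.427471160888672), (87.53109741210938, 125.19338989257812), 10.912580490112305)Traceback (most recent call last):
  File "<stdin>", line 16, in <module>
  File "m.py", line 6, in blob
    cs,_=cv2.findContours(m,cv2.RETR_EXTERNAL,cv2.CHAIN_APPROX_NONE); k=max(cs,key=cv2.contourArea)[:,0]
                                                                        ~~~^^^^^^^^^^^^^^^^^^^^^^^^
ValueError: max() iterable argument is empty
```

```bash
cat > meas.py <<'E'
from m import *
import sys
r=pickle.load(open("a.pkl","rb")); T,S=r["top"],r["scene"]
for th in(165,180,195):
  for nm,bt,bs in(("SL",(401,143,428,170),(226,143,257,167)),("SS",(376,140,400,162),(234,166,262,190))):
    cc=[]
    for c,b in((T,bt),(S,bs)):
        p=blob(c,*b,lambda g:g.min(2)>th); e=cv2.fitEllipse(p.astype(np.float32)); cc.append(e[0])
        o,rr=circ(fitpts(c,p,.0265)); print(nm,th,o.round(4),rr.round(4),end=" ")
    print(tri(T,cc[0],S,cc[1]))
for nm,bt,bs in(("GL",(308,188,348,228),(315,185,356,228)),("GS",(235,123,268,154),(284,306,322,342))):
    for c,b in((T,bt),(S,bs)):
      for th in(.6,.7,.8):
        p=blob(c,*b,lambda g:g.min(2)>g.min(2).max()*th)
        P=fitpts(c,p,.004); o,_=circ(P); n=np.array(c["pose"])[:2,3]-o; n/=np.linalg.norm(n)
        d=P-o; k=(d@n)/np.linalg.norm(d,axis=1)>-.1; o,rr=circ(P[k]); print(nm,th,o.round(4),rr.round(4))
for th in(165,185):
  p=blob(T,285,130,358,180,lambda g:(g.min(2)>th)); R=cv2.minAreaRect((fitpts(T,p,.006)*1000).astype(np.float32)); print("G top",th,R)
cc=[]
for c,b in((T,(308,140,332,158)),(S,(268,215,295,243))):
  for th in(80,95):
    p=blob(c,*b,lambda g:g.max(2)<th); R=cv2.minAreaRect(p.astype(np.float32)); Q=cv2.minAreaRect((fitpts(c,p,.086)*1000).astype(np.float32))
    print("grip",th,R,Q)
  cc.append(R[0])
print(tri(T,cc[0],S,cc[1]))
print(T["frame"][168,395],T["frame"][148,402],T["frame"][165,380],T["frame"][180,360])
for th in(0,5,10):
  lt=blob(T,366,128,441,177,lambda g:(g[:,:,2]-g[:,:,0]>th)&(g.max(2)>70))
  print("lamp",cv2.minAreaRect((fitpts(T,lt,.034)*1000).astype(np.float32)))
E
python3 meas.py
```

```text
SL 165 [ 0.6094 -0.2728] 0.0332 SL 165 [ 0.6084 -0.2719] 0.0309 (array([ 0.60891573, -0.27252484,  0.02585838]), np.float64(0.001228165693519615))
SS 165 [ 0.6253 -0.1964] 0.0253 SS 165 [ 0.6242 -0.1955] 0.0231 (array([ 0.62478157, -0.19603249,  0.02617145]), np.float64(0.0013636469994610851))
SL 180 [ 0.6094 -0.2728] 0.0323 SL 180 [ 0.6084 -0.2719] 0.0303 (array([ 0.60893958, -0.27252945,  0.02591423]), np.float64(0.0012846145188834986))
SS 180 [ 0.6254 -0.1965] 0.0245 SS 180 [ 0.6242 -0.1955] 0.0225 (array([ 0.62481118, -0.19606373,  0.02619085]), np.float64(0.0014689520790096167))
SL 195 [ 0.6094 -0.2728] 0.0314 SL 195 [ 0.6084 -0.2719] 0.0295 (array([ 0.60896561, -0.27256218,  0.02588727]), np.float64(0.0012663575880057063))
SS 195 [ 0.6254 -0.1965] 0.0236 SS 195 [ 0.6242 -0.1955] 0.0218 (array([ 0.62481644, -0.19608277,  0.02618637]), np.float64(0.0015051653405012036))
GL 0.6 [ 0.4609 -0.021 ] 0.0401
GL 0.7 [ 0.4611 -0.0211] 0.0382
GL 0.8 [ 0.4612 -0.0211] 0.0366
GL 0.6 [ 0.4596 -0.0206] 0.0365
GL 0.7 [ 0.4478 -0.0392] 0.0273
GL 0.8 [ 0.4474 -0.0398] 0.0252
GS 0.6 [0.6687 0.2037
[... 181 characters left out ...]
9296875, -0.5223312377929688), (92.58916473388672, 186.51849365234375), 11.394267082214355)
G top 185 ((619.9507446289062, -0.47444915771484375), (88.8760986328125, 183.6879119873047), 10.983931541442871)Traceback (most recent call last):
  File "meas.py", line 22, in <module>
    p=blob(c,*b,lambda g:g.max(2)<th); R=cv2.minAreaRect(p.astype(np.float32)); Q=cv2.minAreaRect((fitpts(c,p,.086)*1000).astype(np.float32))
  File "m.py", line 6, in blob
    cs,_=cv2.findContours(m,cv2.RETR_EXTERNAL,cv2.CHAIN_APPROX_NONE); k=max(cs,key=cv2.contourArea)[:,0]
                                                                        ~~~^^^^^^^^^^^^^^^^^^^^^^^^
ValueError: max() iterable argument is empty
```

```bash
python3 - <<'E'
from m import *
r=pickle.load(open("a.pkl","rb")); T,S=r["top"],r["scene"]
print(T["frame"][142:158,308:334].max(2)); 
cc=[]
for c,b,th in((T,(308,143,332,154),115),(S,(270,217,293,241),75)):
    p=blob(c,*b,lambda g:g.max(2)<th); R=cv2.minAreaRect(p.astype(np.float32)); Q=cv2.minAreaRect((fitpts(c,p,.086)*1000).astype(np.float32))
    print("grip",th,R,Q); cc.append(R[0])
print(tri(T,cc[0],S,cc[1]))
E
sed -n '/^lt\|^for th in(0/,$p' meas.py >/tmp/l; (sed -n 1,3p meas.py; cat /tmp/l)|python3 -
```

```text
[[195 198 205 212 218 220 225 231 236 238 241 241 244 246 246 245 242 233
  221 205 194 178 174 190 191 184]
 [221 225 230 235 239 241 242 243 247 247 247 248 248 248 248 244 232 213
  192 183 181 175 172 187 191 183]
 [240 243 244 247 248 249 248 249 249 249 249 248 246 244 241 230 212 184
  166 167 174 174 168 185 194 188]
 [248 248 249 250 250 250 249 247 245 244 243 240 233 225 218 202 172 144
  135 144 159 166 162 176 197 191]
 [250 251 250 249 246 243 240 234 227 223 218 211 198 185 172 151 122 106
  104 116 145 163 167 181 203 197]
 [247 249 249 244 234 222 214 201 187 178 169 160 143 129 119 108  96  93
   95 102 137 172 184 200 214 211]
 [234 239 242 236 212 181 161 147 131 122 116 107 102 102  99  95  95  96
   95 103 138 177 196 206 216 214]
 [206 216 224 220 189 146 113 104 101  99  97  98 100  95 100  96  94  94
   93 101 132 171 187 191 200 203]
 [177 185 198 201 171 125 104  95  97  95  91  93  95  94  93  89  87  91
   92 102 132 166 177 177 187 197]
 [185 189 195 196 171 128 100  95  94  94  85  86  86  87  92  99  97  98
  100 116 144 171 180 176 182 198]
 [202 200 
[... 770 characters left out ...]
1875, -2.0981369018554688), (18.40624237060547, 40.92348098754883), 15.97374439239502)
grip 75 ((280.1674499511719, 230.99270629882812), (21.36326789855957, 12.089993476867676), 64.98310089111328) ((622.958740234375, 6.854850769042969), (53.84774398803711, 27.805255889892578), 86.26695251464844)
(array([ 0.61947718, -0.0021541 ,  0.0647566 ]), np.float64(0.0009429157625927618))
lamp ((614.2457885742188, -235.6641082763672), (198.5767059326172, 100.82080841064453), 77.69223022460938)
lamp ((614.3908081054688, -235.3651580810547), (195.501708984375, 96.95262908935547), 78.2016372680664)
lamp ((642.5833129882812, -214.17355346679688), (121.85450744628906, 46.670711517333984), 78.26798248291016)
```

>>> {"method": "carry_out", "body": {"targets": [0,0,0,20,-8.5,0,40,-30,10,-8.5,0,40,-30,0,-8.5,0,40,-40,0,-8.5,0,40,-40,0,-8.5,0,40,-40,0,-8.5,0,40,-40,0,-8.5,0,40,-40,0,-8.5,0,40,-40,0,0,0,40,-40,0,0,0,40,-40,0,0,0,30,-30,0,0,0,30,-20,0,0,0,0,0,0,0,0,0,0,0,0], "newtons": 20}}

```text
t: 1.6
eef_pos: [0.6536, 0.241, 0.2603]
tool_rot: [-0.0, 0.696, 0.718, -0.001]
contact_force: [-0.2, 0.8, 0.2]
gripper_width: 1.0
grasp_force: 0.0
```

>>> {"method": "carry_out", "body": {"targets": [0,15,-37,-30,0,0,0,0,-40,0,0,0,0,-40,0,0,0,0,-40,0,0,0,0,-30,0,0,0,0,0,0,0,0,0,0,0,0,0,0,0,0]}}

```text
t: 2.4
eef_pos: [0.6696, 0.206, 0.0835]
tool_rot: [0.001, 0.695, 0.719, 0.002]
contact_force: [0.5, 0.3, -0.3]
gripper_width: 1.001
grasp_force: 0.0
```

Run:
```python
from h import *
r=snap("b")
a=r["top"]["frame"][95:195,205:305,::-1]; b=r["scene"]["frame"][270:370,250:350,::-1]
cv2.imwrite("pics/b.png",cv2.resize(np.hstack([a,b]),None,fx=4,fy=4,interpolation=cv2.INTER_CUBIC)); print(bot.get_obs()["eef_pos"])
```

```text
[0.66969294 0.20564204 0.08355663]
```

View pics/b.png

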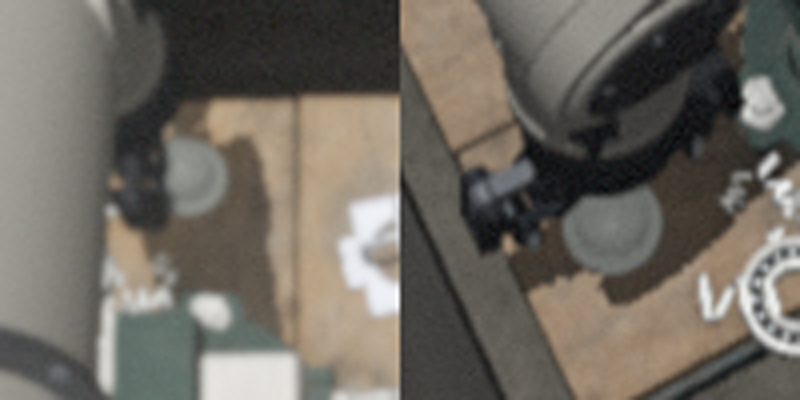

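The top crop shows the small glass untouched at about (252,139), with the gripper right above it once parallax is allowed for. Descending.

>>> {"method": "carry_out", "body": {"targets": [0,-1.5,-2,-30,0,0,0,0,-25,0,0,0,0,-18,0,0,0,0,0,0,0,0,0,0,0,0,0,0,0,0]}}

```text
t: 3.1
eef_pos: [0.6682, 0.2032, 0.0098]
tool_rot: [0.001, 0.695, 0.719, 0.001]
contact_force: [0.7, -0.4, -0.2]
gripper_width: 1.0
grasp_force: 0.0
```

>>> {"method": "carry_out", "body": {"targets": [60,0,0,0,0,80,0,0,0,0,100,0,0,0,0,115,0,0,0,0,125,0,0,0,0,140,0,0,0,0,150,0,0,0,0,150,0,0,0,0,150,0,0,0,0], "newtons": 20}}

```text
t: 4.0
eef_pos: [0.6672, 0.2029, 0.0084]
tool_rot: [0.0, 0.695, 0.719, 0.0]
contact_force: [-1.0, 0.3, 3.8]
gripper_width: 0.477
grasp_force: 20.7
```

>>> {"method": "carry_out", "body": {"targets": [100,0,0,0,0,80,0,0,0,0,80,1,0,5,0,80,0,0,0,0,80,0,0,0,0]}}

```text
t: 4.5
eef_pos: [0.6681, 0.2029, 0.0133]
tool_rot: [0.0, 0.695, 0.719, 0.0]
contact_force: [0.1, -0.4, 1.0]
gripper_width: 0.686
grasp_force: 0.0
```

>>> {"method": "carry_out", "body": {"targets": [100,0,0,0,0,115,0,0,0,0,125,0,0,0,0,140,0,0,0,0,150,0,0,0,0,150,0,0,0,0,150,0,0,0,0]}}

```text
t: 5.2
eef_pos: [0.668, 0.2029, 0.0132]
tool_rot: [0.0, 0.695, 0.719, 0.0]
contact_force: [-0.1, -0.1, 1.3]
gripper_width: 0.473
grasp_force: 20.6
```

>>> {"method": "carry_out", "body": {"targets": [150,0,0,5,0,150,0,0,15,0,150,0,0,30,0,150,0,0,30,0,150,0,-10,30,0,150,-3,-20,15,0,150,-5,-30,0,-3,150,-5,-35,0,-3,150,-5,-35,0,-3,150,-5,-35,0,-3,150,-5,-35,0,-1.5,150,-5,-35,0,0,150,-5,-35,0,0,150,-5,-35,0,0,150,-5,-35,0,0,150,0,-30,0,0,150,0,-20,0,0,150,0,-10,0,0,150,0,0,0,0,150,0,0,0,0]}}

```text
t: 7.2
eef_pos: [0.6197, -0.1961, 0.1379]
tool_rot: [-0.001, 0.774, 0.633, 0.0]
contact_force: [-0.3, 1.0, -0.5]
gripper_width: 0.472
grasp_force: 20.5
```

Run:
```python
from h import *
r=snap("c"); o=bot.get_obs(); print(o["eef_pos"],o["tool_rot"],o["gripper_width"],o["q"])
a=r["top"]["frame"][100:300,300:500,::-1]; b=r["scene"]["frame"][90:290,170:370,::-1]
cv2.imwrite("pics/c.png",cv2.resize(np.hstack([a,b]),None,fx=2,fy=2,interpolation=cv2.INTER_CUBIC))
```

```text
[ 0.62008789 -0.19515094  0.13790515] [-5.36588012e-04  7.73898273e-01  6.33309657e-01  2.29759608e-04] 0.4719948851885594 [-0.11831642  0.56889771  0.4628092   1.7248862  -0.30812028  0.92103727
  0.2708402 ]
```

View pics/c.png

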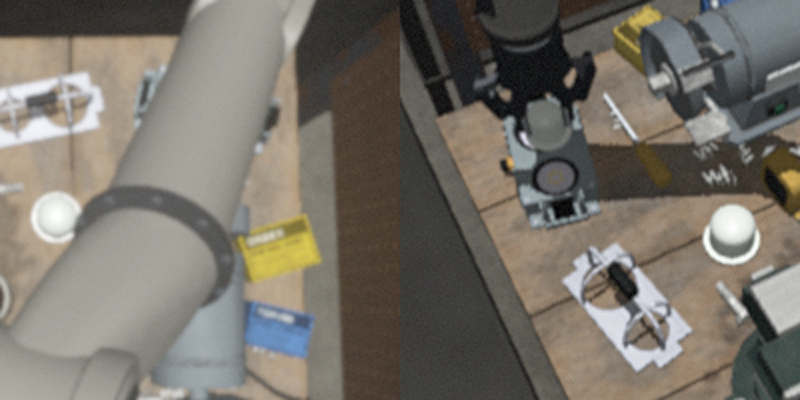

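The picture shows the small glass upright in the gripper above the lamp, at scene crop (547,125), with both seats clear.

>>> {"method": "carry_out", "body": {"targets": [150,5,-1.5,-20,0,150,0,0,-25,0,150,0,0,-25,0,150,0,0,-10,0,150,0,0,0,0,150,0,0,0,0,150,0,0,0,0]}}

```text
t: 8.0
eef_pos: [0.6259, -0.1988, 0.0596]
tool_rot: [0.001, 0.775, 0.632, 0.001]
contact_force: [0.4, -0.7, -1.4]
gripper_width: 0.478
grasp_force: 20.5
```

Run:
```python
from h import *
r=snap("d"); o=bot.get_obs(); print(o["eef_pos"],o["tool_rot"])
zb=o["eef_pos"][2]-.0132
u,v=proj(r["scene"],[.6248,-.196,zb]); print(zb,u,v)
c=r["scene"]; im=cv2.resize(c["frame"][140:200,215:285,::-1],None,fx=8,fy=8,interpolation=cv2.INTER_CUBIC)
for R,z,col in((.028,zb,(0,0,255)),(.033,.034,(0,255,0))):
    p=[proj(c,[.6248+R*np.cos(a),-.196+R*np.sin(a),z]) for a in np.linspace(0,6.283,60)]
    cv2.polylines(im,[((np.array(p)-[215,140]+.5)*8).astype(np.int32)],True,col,1)
cv2.imwrite("pics/d.png",im)
```

```text
[ 0.62573172 -0.198839    0.05941675] [8.31065558e-04 7.74613058e-01 6.32434538e-01 6.88270069e-04]
0.046216751312687376 246.07684384105832 174.11544925545758
```

View pics/d.png

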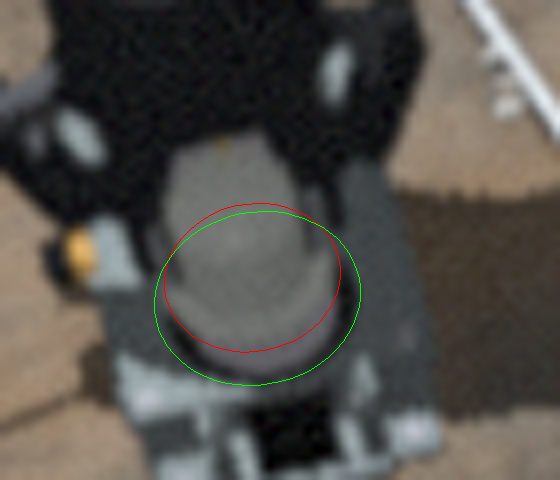

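The flange (its edges about x 165–335, y 345 in the crop) is nearly concentric with the seat. I'll correct by 2 mm and lower gently.

>>> {"method": "carry_out", "body": {"targets": [150,-1,2,-4,0,150,0,0,-4,0,150,0,0,-3,0,150,0,0,-3,0,150,0,0,-2,0,150,0,0,-1,0,150,0,0,0,0,150,0,0,0,0]}}

```text
t: 8.9
eef_pos: [0.624, -0.1967, 0.0412]
tool_rot: [0.0, 0.775, 0.632, 0.0]
contact_force: [0.0, 2.1, -0.1]
gripper_width: 0.474
grasp_force: 20.5
```

>>> {"method": "carry_out", "body": {"targets": [150,0,0,-1,0,150,0,0,-1,0,150,0,0,0,0,150,0,0,0,0]}}

```text
t: 9.3
eef_pos: [0.6241, -0.1967, 0.0397]
tool_rot: [0.0, 0.775, 0.632, 0.0]
contact_force: [-1.3, 1.0, 5.3]
gripper_width: 0.476
grasp_force: 21.1
```

>>> {"method": "carry_out", "body": {"targets": [130,0,0,0,0,110,0,0,0,0,90,0,0,0,0,60,0,0,0,0,40,0,0,0,0,40,0,0,5,0,40,0,0,25,0,0,0,0,40,0,0,0,20,40,0,0,-10,30,30,3,0,-20,30,30,3,0,-20,30,0,3,0,-20,20,0,2,0,-20,20,0,0,0,-20,15,0,0,0,-20,15,0,0,0,-20,10,0,0,0,-10,0,0,0,0,0,0,0,0,0,0,0,0,0]}}

```text
t: 11.3
eef_pos: [0.4648, -0.0073, 0.2096]
tool_rot: [0.001, 0.711, 0.703, 0.001]
contact_force: [-0.4, -0.4, 0.7]
gripper_width: 1.0
grasp_force: 0.0
```

Run:
```python
from m import *
r=snap("e"); o=bot.get_obs(); print(o["eef_pos"],o["tool_rot"],o["q"])
S=r["scene"]
p=blob(S,315,185,356,228,lambda g:g.min(2)>g.min(2).max()*.55); print(p.min(0),p.max(0))
c=S; im=cv2.resize(c["frame"][130:260,215:375,::-1],None,fx=5,fy=5,interpolation=cv2.INTER_CUBIC)
for x,y,R,z,col in((.6248,-.196,.028,.0265+.003,(0,0,255)),(.6248,-.196,.033,.034,(0,255,0)),(.4604,-.0208,.036,.004,(0,0,255))):
    q=[proj(c,[x+R*np.cos(a),y+R*np.sin(a),z]) for a in np.linspace(0,6.283,60)]
    cv2.polylines(im,[((np.array(q)-[215,130]+.5)*5).astype(np.int32)],True,col,1)
cv2.imwrite("pics/e.png",im)
```

```text
[ 0.46493321 -0.00728768  0.20937477] [4.63456069e-04 7.10864150e-01 7.03329143e-01 2.51627549e-04] [-0.51402646  0.15481717  0.44146228  2.0879034  -0.08279282  0.91418551
 -0.03730314]
[345.3125 221.8125] [355.4375 227.4375]
```

View pics/e.png

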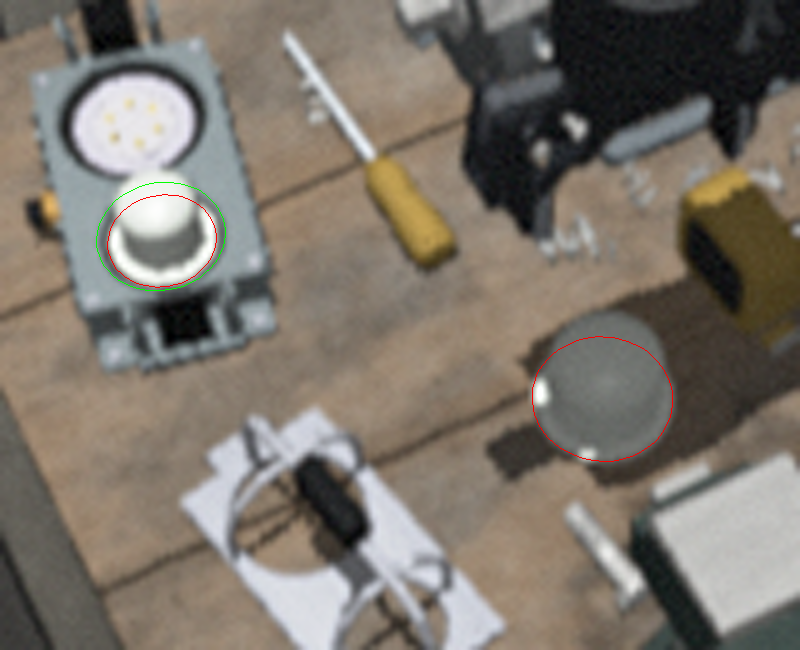

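Run:
```python
from m import *
r=pickle.load(open("a.pkl","rb"));T,S=r["top"],r["scene"]
t=lambda g:(g[:,:,0]-g[:,:,2]>55)
p=blob(T,322,230,358,252,t); print("top",p.min(0),p.max(0)); P=fitpts(T,p,.066); print(P.min(0),P.max(0))
p=blob(S,345,158,380,202,lambda g:(g[:,:,0]-g[:,:,2]>50)); P=fitpts(S,p,.066); print(P.min(0),P.max(0))
```

```text
top [322.6875 234.0625] [351.1875 249.0625]
[ 0.34434194 -0.08442702] [ 0.38500984 -0.00620641]
[ 0.34546543 -0.08016507] [ 0.38791619 -0.00512946]
```

>>> {"method": "carry_out", "body": {"targets": [40,-4.5,-13.5,0,0,40,0,0,-30,0,40,0,0,-40,0,40,0,0,-30,0,40,0,0,0,0,40,0,0,0,0]}}

```text
t: 12.0
eef_pos: [0.4594, -0.0213, 0.1094]
tool_rot: [-0.0, 0.711, 0.703, -0.001]
contact_force: [0.7, 0.0, 0.4]
gripper_width: 0.845
grasp_force: 0.0
```

>>> {"method": "carry_out", "body": {"targets": [40,1,0.5,-30,0,40,0,0,-30,0,40,0,0,-25,0,40,0,0,-9,0,40,0,0,0,0,40,0,0,0,0]}}

```text
t: 12.6
eef_pos: [0.4617, -0.0198, 0.0166]
tool_rot: [0.001, 0.711, 0.704, 0.001]
contact_force: [0.8, 0.9, 0.4]
gripper_width: 0.841
grasp_force: 0.0
```

>>> {"method": "carry_out", "body": {"targets": [60,0,0,0,0,70,0,0,0,0,80,0,0,0,0,90,0,0,0,0,100,0,0,0,0,110,0,0,0,0,110,0,0,0,0,110,0,0,0,0]}}

```text
t: 13.4
eef_pos: [0.4607, -0.0195, 0.0158]
tool_rot: [0.0, 0.71, 0.704, 0.0]
contact_force: [-2.2, 0.4, 9.8]
gripper_width: 0.664
grasp_force: 19.8
```

>>> {"method": "carry_out", "body": {"targets": [110,0,0,5,0,110,0,0,15,0,110,0,0,30,0,110,0,0,35,0,110,5,-3,30,0,110,15,-5,20,0,110,25,-7,5,0,110,30,-10,0,-2,110,30,-15,0,-3,110,25,-25,0,-3,110,12,-30,0,-3,110,5,-32,0,0,110,1,-35,0,0,110,0,-35,0,0,110,0,-28,0,0,110,0,-18,0,0,110,0,-9,0,0,110,0,0,0,0,110,0,0,0,0]}}

```text
t: 15.3
eef_pos: [0.6088, -0.2697, 0.1548]
tool_rot: [-0.001, 0.774, 0.633, 0.0]
contact_force: [1.0, -0.2, -1.5]
gripper_width: 0.667
grasp_force: 22.7
```

Run:
```python
from h import *
o=bot.get_obs(); print(o["eef_pos"],o["tool_rot"],o["gripper_width"],o["grasp_force"],o["q"])
```

```text
[ 0.6087779  -0.26970387  0.15483502] [-6.39874384e-04  7.74088535e-01  6.33076947e-01  3.30432397e-04] 0.6668713034450183 22.651701647846494 [-0.01737399  0.57874928  0.49245548  1.67299254 -0.31998281  0.97154939
  0.39002629]
```

>>> {"method": "carry_out", "body": {"targets": [110,0.5,-1.5,-15,0,110,0,0,-25,0,110,0,0,-25,0,110,0,0,-20,0,110,0,0,-10,0,110,0,0,0,0,110,0,0,0,0,110,0,0,0,0]}}

```text
t: 16.1
eef_pos: [0.6098, -0.2734, 0.0613]
tool_rot: [0.001, 0.775, 0.632, 0.001]
contact_force: [0.1, 0.2, -1.9]
gripper_width: 0.667
grasp_force: 22.6
```

Run:
```python
from h import *
r=snap("f"); o=bot.get_obs(); print(o["eef_pos"],o["contact_force"])
zb=o["eef_pos"][2]-.0158
c=r["scene"]; im=cv2.resize(c["frame"][125:185,205:275,::-1],None,fx=8,fy=8,interpolation=cv2.INTER_CUBIC)
for R,z,col in((.036,zb+.003,(0,0,255)),(.041,.034,(0,255,0))):
    p=[proj(c,[.6089+R*np.cos(a),-.2725+R*np.sin(a),z]) for a in np.linspace(0,6.283,60)]
    cv2.polylines(im,[((np.array(p)-[205,125]+.5)*8).astype(np.int32)],True,col,1)
cv2.imwrite("pics/f.png",im)
```

```text
[ 0.60964069 -0.27341209  0.06129633] [-0.18774264  1.32570824 -1.12470317]
```

View pics/f.png

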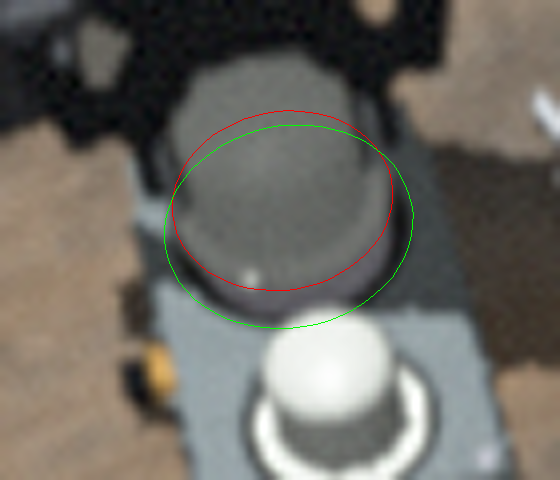

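Flange matches the predicted circle over the seat (crop centre ≈(283,200)). Correct 2 mm and lower.

>>> {"method": "carry_out", "body": {"targets": [110,-0.5,2,-4,0,110,0,0,-4,0,110,0,0,-3,0,110,0,0,-3,0,110,0,0,-2,0,110,0,0,-1,0,110,0,0,0,0,110,0,0,0,0]}}

```text
t: 17.0
eef_pos: [0.6085, -0.2712, 0.0432]
tool_rot: [0.0, 0.775, 0.632, 0.0]
contact_force: [-0.0, 0.3, -2.0]
gripper_width: 0.664
grasp_force: 22.6
```

>>> {"method": "carry_out", "body": {"targets": [110,0,0,-1,0,110,0,0,-1,0,110,0,0,0,0,110,0,0,0,0]}}

```text
t: 17.4
eef_pos: [0.6087, -0.2713, 0.0425]
tool_rot: [0.0, 0.775, 0.632, 0.0]
contact_force: [-2.9, 1.6, 7.9]
gripper_width: 0.667
grasp_force: 23.5
```

>>> {"method": "carry_out", "body": {"targets": [95,0,0,0.5,0,80,0,0,0.5,0,65,0,0,0,0,50,0,0,0,0,40,0,0,0,0,40,0,0,5,0,40,0,0,25,0,40,0,0,40,0,40,0,10,35,0,40,0,20,10,4,40,0,30,0,5,40,2,35,0,5,40,3,35,0,5,40,3,35,0,3.5,40,3,35,0,0,40,0,35,0,0,40,0,25,0,0,40,0,11,0,0,40,0,0,0,0,40,0,0,0,0]}}

```text
t: 19.4
eef_pos: [0.6192, -0.0017, 0.1571]
tool_rot: [0.0, 0.637, 0.771, -0.0]
contact_force: [0.7, 0.1, -0.7]
gripper_width: 0.841
grasp_force: 0.0
```

Run:
```python
from h import *
r=snap("g"); o=bot.get_obs(); print(o["eef_pos"],o["tool_rot"],o["contact_force"])
c=r["scene"]; im=cv2.resize(c["frame"][120:290,200:360,::-1],None,fx=3.5,fy=3.5,interpolation=cv2.INTER_CUBIC)
d=c=r["scene"]
for x,y,R,z,col in((.6248,-.196,.028,.0265+.003,(0,0,255)),(.6089,-.2725,.036,.0265+.003,(0,0,255)),):
    q=[proj(c,[x+R*np.cos(a),y+R*np.sin(a),z]) for a in np.linspace(0,6.283,60)]
    cv2.polylines(im,[((np.array(q)-[200,120]+.5)*3.5).astype(np.int32)],True,col,1)
cv2.imwrite("pics/g.png",im)
```

```text
[ 0.61926318 -0.00254302  0.15718187] [ 3.52552444e-04  6.37435562e-01  7.70503483e-01 -4.02432893e-04] [-0.19564596  0.02698682  0.16900678]
```

View pics/g.png

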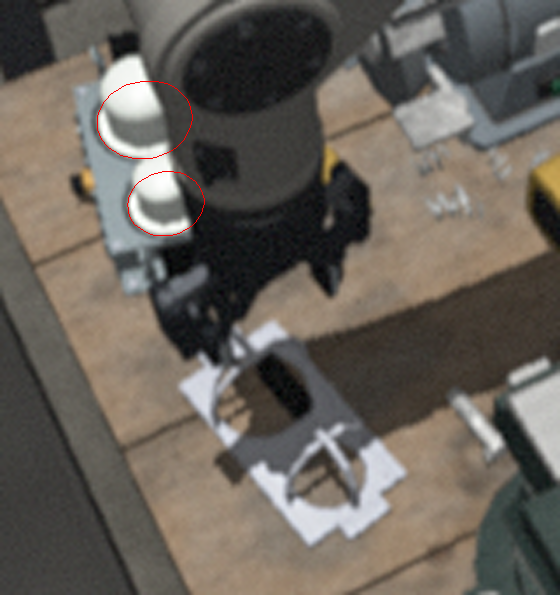

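Both glasses stand in their seats (crop (145,105) and (165,200)). The gripper is over the guard grip, so I'll lower and grip it.

>>> {"method": "carry_out", "body": {"targets": [40,0,1.5,-30,0,40,0,0,-30,0,40,0,0,-25,0,40,0,0,-17,0,40,0,0,0,0,80,0,0,0,0,120,0,0,0,0,150,0,0,0,0,180,0,0,0,0,200,0,0,0,0,220,0,0,0,0,230,0,0,0,0,230,0,0,0,0,230,0,0,0,0], "newtons": 60}}

```text
t: 20.9
eef_pos: [0.6195, 0.0015, 0.0555]
tool_rot: [0.0, 0.636, 0.771, 0.0]
contact_force: [-1.4, -0.1, 4.7]
gripper_width: 0.182
grasp_force: 60.9
```

Run:
```python
from h import *
o=bot.get_obs(); print(o["eef_pos"],o["tool_rot"],o["contact_force"],o["torque"])
```

```text
[0.61949027 0.00149499 0.05553013] [1.61030949e-05 6.36369234e-01 7.71384576e-01 1.85098901e-04] [-1.43334604 -0.11846203  4.6666774 ] [ 0.07862823  0.31831907 -0.0510088 ]
```

>>> {"method": "carry_out", "body": {"targets": [230,0,0,5,0,230,0,0,15,0,230,0,0,30,0,230,0,0,35,0,230,0,0,30,0,230,0,-10,10,-3,230,0,-20,5,-4,230,0,-30,0,-4,230,0,-35,0,-4,230,-1,-35,0,-4,230,-1,-35,0,-3.7,230,-1,-30,0,0,230,0,-23,0,0,230,0,-13,0,0,230,0,-6,0,0,230,0,-1,0,0,230,0,0,0,0,230,0,0,0,0,230,0,0,0,0]}}

```text
t: 22.8
eef_pos: [0.6167, -0.2353, 0.1851]
tool_rot: [-0.0, 0.775, 0.632, 0.0]
contact_force: [0.6, 0.2, -3.2]
gripper_width: 0.18
grasp_force: 59.9
```

Run:
```python
from m import *
r=snap("i"); o=bot.get_obs(); print(o["eef_pos"],o["tool_rot"],o["contact_force"],o["torque"])
S=r["scene"]; T=r["top"]; z=o["eef_pos"][2]-.0555+.006
for t in(.6160,-.2382,z),: print(proj(S,t),proj(T,t))
ax=np.array([.2035,.979]); ay=np.array([-.979,.2035])
for c in(S,T):
  for s in((-77,-42),(-77,42),(77,42),(77,-42)): print(np.round(proj(c,[*(np.array([.616,-.2382])+(s[0]*ax+s[1]*ay)/1000),z]),1),end=" ")
  print()
p=blob(S,190,120,330,290,lambda g:g.min(2)>110); print(p.min(0),p.max(0),cv2.minAreaRect((fitpts(S,p,z)*1000).astype(np.float32)))
```

```text
[ 0.61657629 -0.23580829  0.18511711] [-1.17629767e-04  7.75413041e-01  6.31454344e-01  1.12969080e-04] [ 0.04392944 -0.55485533 -2.24855354] [ 0.00965493 -0.03909948  0.04328134]
(np.float64(237.53529146727334), np.float64(139.78717598443316)) (np.float64(410.27531378185415), np.float64(145.15685993362695))
[214.8 119.4] [248.  112.2] [261.5 161.3] [226.3 169.5] 
[441.9 135.5] [436.4 166.3] [378.5 154.9] [384.4 124.2] 
[245.0625 218.1875] [329.4375 289.4375] ((630.4918823242188, 95.16801452636719), (138.52540588378906, 204.74273681640625), 86.02252197265625)
```

Run:
```python
from m import *
r=pickle.load(open("i.pkl","rb")); S=r["scene"]; z=.1851-.0555+.006
ax=np.array([.2035,.979]); ay=np.array([-.979,.2035])
def prof(st,di,ts):
    out=[]
    for t in ts:
        u,v=proj(S,[*(np.array([.616,-.2382])+(np.array(st)+t*np.array(di))@np.array([ax,ay])/1000),z])
        out.append(cv2.getRectSubPix(S["frame"],(1,1),(float(u),float(v)))[0,0].astype(int).tolist())
    print(st,di,*zip(ts,out))
R=range(60,96,3)
for l in(-36,-30,30,36): prof((0,l),(1,0),R)
prof((0,0),(1,0),range(70,106,3))
R=range(30,57,3)
for x in(65,70): prof((x,0),(0,1),R); prof((x,0),(0,-1),R)
```

```text
(0, -36) (1, 0) (60, [204, 209, 217]) (63, [204, 208, 218]) (66, [202, 205, 215]) (69, [206, 209, 219]) (72, [205, 208, 218]) (75, [200, 203, 211]) (78, [170, 173, 180]) (81, [128, 132, 136]) (84, [126, 133, 137]) (87, [141, 153, 157]) (90, [146, 157, 161]) (93, [148, 160, 164])
(0, -30) (1, 0) (60, [209, 212, 220]) (63, [210, 213, 221]) (66, [208, 210, 219]) (69, [208, 210, 219]) (72, [208, 211, 220]) (75, [204, 207, 217]) (78, [178, 180, 189]) (81, [120, 122, 127]) (84, [72, 75, 79]) (87, [63, 68, 69]) (90, [61, 66, 68]) (93, [68, 72, 75])
(0, 30) (1, 0) (60, [201, 204, 214]) (63, [200, 203, 213]) (66, [201, 204, 213]) (69, [201, 203, 213]) (72, [202, 206, 214]) (75, [198, 202, 210]) (78, [166, 169, 176]) (81, [109, 112, 117]) (84, [70, 73, 74]) (87, [62, 68, 70]) (90, [65, 72, 72]) (93, [63, 69, 69])
(0, 36) (1, 0) (60, [197, 199, 209]) (63, [196, 199, 208]) (66, [197, 201, 210]) (69, [195, 199, 208]) (72, [196, 199, 208]) (75, [194, 195, 204]) (78, [161, 162, 170]) (81, [111, 113, 118]) (84, [73, 77, 79]) (87, [64, 68, 71]) (90, [64, 70, 71]) (93, [66, 70, 72])
(0, 0) (1, 0) (70,
[... 381 characters left out ...]
]) (45, [86, 88, 90]) (48, [61, 56, 49]) (51, [63, 59, 51]) (54, [64, 58, 50])
(65, 0) (0, -1) (30, [209, 211, 220]) (33, [206, 209, 219]) (36, [203, 205, 216]) (39, [195, 198, 209]) (42, [128, 132, 138]) (45, [89, 88, 82]) (48, [132, 119, 104]) (51, [142, 128, 112]) (54, [144, 130, 114])
(70, 0) (0, 1) (30, [201, 203, 212]) (33, [198, 201, 209]) (36, [196, 199, 208]) (39, [198, 200, 210]) (42, [168, 171, 181]) (45, [81, 83, 85]) (48, [58, 54, 48]) (51, [62, 56, 49]) (54, [62, 56, 48])
(70, 0) (0, -1) (30, [209, 211, 220]) (33, [205, 209, 218]) (36, [205, 209, 218]) (39, [198, 200, 210]) (42, [124, 127, 131]) (45, [96, 90, 79]) (48, [140, 122, 99]) (51, [150, 133, 112]) (54, [143, 128, 110])
```

>>> {"method": "carry_out", "body": {"targets": [230,0,0,-10,0,230,0,0,-15,0,230,0,0,-10,0,230,0,0,0,0,230,0,0,0,0,230,0,0,0,0]}}

```text
t: 23.5
eef_pos: [0.6167, -0.2369, 0.1504]
tool_rot: [0.0, 0.776, 0.631, 0.0]
contact_force: [-0.5, -0.5, -1.9]
gripper_width: 0.182
grasp_force: 59.8
```

>>> {"method": "carry_out", "body": {"targets": [230,0,0.5,-6,0,230,0,0,-8,0,230,0,0,-8,0,230,0,0,-8,0,230,0,0,-6,0,230,0,0,-3,0,230,0,0,0,0,230,0,0,0,0]}}

```text
t: 24.3
eef_pos: [0.6166, -0.2363, 0.1113]
tool_rot: [0.0, 0.776, 0.631, 0.0]
contact_force: [0.2, -0.2, -2.8]
gripper_width: 0.179
grasp_force: 59.9
```

>>> {"method": "carry_out", "body": {"targets": [230,0,0,-2,0,230,0,0,-2,0,230,0,0,-2,0,230,0,0,-2,0,230,0,0,0,0,230,0,0,0,0]}}

```text
t: 24.9
eef_pos: [0.6173, -0.2366, 0.1039]
tool_rot: [0.001, 0.776, 0.631, 0.001]
contact_force: [0.0, -0.3, 4.6]
gripper_width: 0.176
grasp_force: 60.9
```

>>> {"method": "carry_out", "body": {"targets": [230,0,0,-2,0,230,0,0,-2,0,230,0,0,-2,0,230,0,0,-2,0,230,0,0,0,0,230,0,0,0,0]}}

```text
t: 25.5
eef_pos: [0.6183, -0.235, 0.0965]
tool_rot: [0.001, 0.775, 0.632, 0.002]
contact_force: [0.9, 4.2, 8.0]
gripper_width: 0.177
grasp_force: 61.9
```

>>> {"method": "carry_out", "body": {"targets": [230,0,0,-2,0,230,0,0,-1,0,230,0,0,0,0,230,0,0,0,0]}}

```text
t: 25.9
eef_pos: [0.6174, -0.233, 0.0916]
tool_rot: [-0.001, 0.775, 0.632, 0.001]
contact_force: [2.6, 5.4, -0.0]
gripper_width: 0.174
grasp_force: 61.7
```

Run:
```python
from m import *
r=snap("j"); o=bot.get_obs(); print(o["eef_pos"],o["tool_rot"],o["contact_force"],o["torque"])
S=r["scene"]
ax=np.array([.2035,.979]); ay=np.array([-.979,.2035])
def prof(z,st,di,ts):
    out=[]
    for t in ts:
        u,v=proj(S,[*(np.array([.616,-.2382])+(np.array(st)+t*np.array(di))@np.array([ax,ay])/1000),z])
        out.append(int(cv2.getRectSubPix(S["frame"],(1,1),(float(u),float(v)))[0,0].min()))
    print(z,st,di,*zip(ts,out))
for z in(.040,):
  for l in(-36,-30,30,36): prof(z,(0,l),(1,0),range(66,100,2))
  prof(z,(0,0),(1,0),range(70,110,3))
  for x in(30,65,-40): prof(z,(x,0),(0,1),range(32,57,2)); prof(z,(x,0),(0,-1),range(32,57,2))
```

```text
[ 0.61736363 -0.23304839  0.09159957] [-0.00122944  0.77512506  0.63180533  0.0012888 ] [ 2.75315885  4.13322919 -0.21916288] [ 1.44519979 -0.69964584  0.01851787]
0.04 (0, -36) (1, 0) (66, 207) (68, 207) (70, 208) (72, 209) (74, 206) (76, 196) (78, 179) (80, 144) (82, 108) (84, 73) (86, 61) (88, 57) (90, 59) (92, 57) (94, 61) (96, 71) (98, 102)
0.04 (0, -30) (1, 0) (66, 211) (68, 211) (70, 211) (72, 212) (74, 210) (76, 201) (78, 177) (80, 144) (82, 104) (84, 80) (86, 69) (88, 70) (90, 72) (92, 71) (94, 66) (96, 77) (98, 99)
0.04 (0, 30) (1, 0) (66, 202) (68, 201) (70, 201) (72, 202) (74, 202) (76, 195) (78, 174) (80, 140) (82, 107) (84, 88) (86, 85) (88, 85) (90, 79) (92, 69) (94, 61) (96, 68) (98, 87)
0.04 (0, 36) (1, 0) (66, 201) (68, 201) (70, 203) (72, 202) (74, 199) (76, 190) (78, 167) (80, 133) (82, 96) (84, 70) (86, 58) (88, 58) (90, 58) (92, 57) (94, 64) (96, 79) (98, 108)
0.04 (0, 0) (1, 0) (70, 87) (73, 92) (76, 119) (79, 162) (82, 150) (85, 83) (88, 29) (91, 11) (94, 6) (97, 14) (100, 16) (103, 12) (106, 9) (109, 8)
0.04 (30, 0) (0, 1) (32, 81) (34, 79) (36, 80) (38, 85) (40, 85) (42, 79) (44, 69) (46, 62) (48, 60) (50, 61) (52, 53) (54, 48) (56, 47)
0.04 (30, 0) (0, -1) (32, 118) (34, 133) (36, 169) (38, 202) (40, 208) (42, 182) (44, 161) (46, 140) (48, 110) (50, 88) (52, 60) (54, 48) (56, 48)
0.04 (65, 0) (0, 1) (32, 202) (34, 201) (36, 202) (38, 204) (40, 197) (42, 180) (44, 158) (46, 144) (48, 115) (50, 86) (52, 61) (54, 46) (56, 44)
0.04 (65, 0) (0, -1) (32, 212) (34, 207) (36, 207) (38, 204) (40, 192) (42, 173) (44, 154) (46, 132) (48, 108) (50, 89) (52, 82) (54, 83) (56, 83)
0.04 (-40, 0) (0, 1) (32, 98) (34, 92) (36, 86) (38, 79) (40, 77) (42, 71) (44, 64) (46, 60) (48, 67) (50, 78) (52, 87) (54, 98) (56, 100)
0.04 (-40, 0) (0, -1) (32, 158) (34, 158) (36, 133) (38, 107) (40, 103) (42, 132) (44, 141) (46, 131) (48, 105) (50, 100) (52, 106) (54, 113) (56, 119)
```

>>> {"method": "carry_out", "body": {"targets": [230,0,0,-1,0,230,0,0,-1,0,230,0,0,0,0,230,0,0,0,0]}}

```text
t: 26.4
eef_pos: [0.6164, -0.2362, 0.0902]
tool_rot: [0.0, 0.776, 0.631, 0.0]
contact_force: [0.4, 2.6, 3.5]
gripper_width: 0.174
grasp_force: 62.2
```

Run:
```python
from m import *
r=snap("k"); o=bot.get_obs(); print(o["eef_pos"],o["tool_rot"],o["contact_force"],o["torque"])
ax=np.array([.2035,.979]); ay=np.array([-.979,.2035])
for n in r:
  for l in(-3,-16,-30,30):
    print(n,l,[(t,int(cv2.getRectSubPix(r[n]["frame"],(1,1),tuple(map(float,proj(r[n],[*(np.array([.616,-.2382])+(t*ax+l*ay)/1000),.04])))).min())) for t in range(-110,-56,3)])
```

```text
[ 0.61634864 -0.23636896  0.09023039] [7.86121722e-05 7.75878294e-01 6.30882608e-01 4.46895824e-05] [1.99988549 2.18577184 2.69574524] [ 1.23258186 -0.35731805 -0.01435117]
scene -3 [(-110, 17), (-107, 20), (-104, 22), (-101, 20), (-98, 19), (-95, 18), (-92, 23), (-89, 24), (-86, 33), (-83, 34), (-80, 26), (-77, 18), (-74, 14), (-71, 15), (-68, 19), (-65, 15), (-62, 17), (-59, 16)]
scene -16 [(-110, 23), (-107, 22), (-104, 18), (-101, 18), (-98, 20), (-95, 12), (-92, 18), (-89, 23), (-86, 17), (-83, 19), (-80, 19), (-77, 17), (-74, 21), (-71, 18), (-68, 16), (-65, 18), (-62, 16), (-59, 19)]
scene -30 [(-110, 14), (-107, 18), (-104, 25), (-101, 33), (-98, 45), (-95, 59), (-92, 71), (-89, 60), (-86, 48), (-83, 35), (-80, 22), (-77, 17), (-74, 20), (-71, 19), (-68, 14), (-65, 27), (-62, 81), (-59, 140)]
scene 30 [(-110, 18), (-107, 20), (-104, 20), (-101, 26), (-98, 43), (-95, 67), (-92, 89), (-89, 94), (-86, 69), (-83, 36), (-80, 21), (-77, 20), (-74, 20), (-71, 19), (-68, 19), (-65, 30), (-62, 61), (-59, 86)]
top -3 [(-110, 131), (-107, 133), (-104, 138), (-101, 139), (-98, 142), (-95, 144), (-92, 144), (-89, 146), (-86, 147), (-83, 148), (-80, 147), (-77, 148), (-74, 150), (-71, 150), (-68, 152), (-65, 152), (-62, 153), (-59, 152)]
top -16 [(-110, 135), (-107, 135), (-104, 139), (-101, 140), (-98, 143), (-95, 142), (-92, 145), (-89, 145), (-86, 147), (-83, 148), (-80, 150), (-77, 150), (-74, 151), (-71, 152), (-68, 152), (-65, 153), (-62, 154), (-59, 154)]
top -30 [(-110, 137), (-107, 138), (-104, 140), (-101, 141), (-98, 144), (-95, 145), (-92, 147), (-89, 146), (-86, 149), (-83, 149), (-80, 151), (-77, 152), (-74, 152), (-71, 152), (-68, 151), (-65, 152), (-62, 152), (-59, 152)]
top 30 [(-110, 121), (-107, 124), (-104, 128), (-101, 133), (-98, 135), (-95, 138), (-92, 139), (-89, 143), (-86, 145), (-83, 144), (-80, 145), (-77, 146), (-74, 148), (-71, 148), (-68, 150), (-65, 150), (-62, 151), (-59, 152)]
```

>>> {"method": "carry_out", "body": {"targets": [230,0,0,-1,0,230,0,0,-1,0,230,0,0,0,0,230,0,0,0,0]}}

```text
t: 26.9
eef_pos: [0.6162, -0.2372, 0.0893]
tool_rot: [0.0, 0.776, 0.631, -0.0]
contact_force: [-2.7, 1.7, 12.4]
gripper_width: 0.179
grasp_force: 63.4
```

>>> {"method": "carry_out", "body": {"targets": [230,0,0,1,0,200,0,0,1,0,160,0,0,0,0,120,0,0,0,0,80,0,0,0,0,60,0,0,0,0,60,0,0,10,0,60,0,0,30,0,60,0,0,40,0,60,0,10,40,0,60,0,30,20,0,60,0,40,0,0,60,0,45,0,0,60,0,45,0,0,60,0,45,0,0,60,0,45,0,0,60,0,40,0,0,60,0,20,0,0,60,0,0,0,0,60,0,0,0,0]}}

```text
t: 28.9
eef_pos: [0.6165, 0.0833, 0.2307]
tool_rot: [0.0, 0.776, 0.631, 0.0]
contact_force: [0.3, -0.2, 0.8]
gripper_width: 0.766
grasp_force: 0.0
```

Run:
```python
from m import *
r=snap("l"); o=bot.get_obs(); print(o["eef_pos"],o["contact_force"])
ax=np.array([.2035,.979]); ay=np.array([-.979,.2035])
for n in r:
  c=r[n]
  for z in(.04,):
   for l in(-30,0,30):
    for s in(1,-1):
     print(n,l,s,[(t,int(cv2.getRectSubPix(c["frame"],(1,1),tuple(map(float,proj(c,[*(np.array([.616,-.2382])+(s*t*ax+l*ay)/1000),z])))).min())) for t in range(68,98,2)])
for n,b in(("scene",(205,120,290,215)),("top",(362,122,446,182))):
  for th in(165,185):
    p=blob(r[n],*b,lambda g:g.min(2)>th); R=cv2.minAreaRect((fitpts(r[n],p,.04)*1000).astype(np.float32)); print(n,th,R)
    q=fitpts(r[n],p,.04)-[.616,-.2382]; q=q@np.array([ax,ay]).T*1000; print(q.min(0),q.max(0))
```

```text
[0.61655288 0.08161411 0.23061476] [-0.14556596 -0.90484805  0.6940481 ]
scene -30 1 [(68, 215), (70, 216), (72, 213), (74, 204), (76, 179), (78, 143), (80, 107), (82, 86), (84, 74), (86, 72), (88, 71), (90, 73), (92, 74), (94, 70), (96, 81)]
scene -30 -1 [(68, 151), (70, 155), (72, 168), (74, 178), (76, 175), (78, 153), (80, 130), (82, 109), (84, 106), (86, 103), (88, 104), (90, 107), (92, 110), (94, 111), (96, 112)]
scene 0 1 [(68, 91), (70, 95), (72, 106), (74, 127), (76, 162), (78, 183), (80, 183), (82, 161), (84, 113), (86, 67), (88, 31), (90, 20), (92, 14), (94, 13), (96, 13)]
scene 0 -1 [(68, 30), (70, 26), (72, 27), (74, 28), (76, 25), (78, 41), (80, 75), (82, 117), (84, 158), (86, 179), (88, 193), (90, 196), (92, 196), (94, 193), (96, 180)]
scene 30 1 [(68, 206), (70, 206), (72, 206), (74, 194), (76, 173), (78, 140), (80, 114), (82, 93), (84, 86), (86, 86), (88, 87), (90, 81), (92, 72), (94, 67), (96, 77)]
scene 30 -1 [(68, 162), (70, 157), (72, 155), (74, 163), (76, 162), (78, 150), (80, 137), (82, 124), (84, 120), (86, 118), (88, 121), (90, 124), (92, 128), (94, 131), (96,
[... 1017 characters left out ...]
18), (92, 129), (94, 136), (96, 142)]
scene 165 ((615.520263671875, -237.44961547851562), (174.4177703857422, 88.35102844238281), 77.27677154541016)
[-86.30625481 -44.81330811] [87.59058012 44.13591424]
scene 185 ((631.9323120117188, -214.7556915283203), (114.13438415527344, 62.679141998291016), 77.27119445800781)
[-31.34676644 -43.00168004] [83.20969751 20.49813883]
top 165 ((615.1901245117188, -237.57525634765625), (178.80970764160156, 100.73886108398438), 77.73719787597656)
[-89.23696767 -49.39690865] [89.97624074 52.04499164]
top 185 ((616.3919677734375, -237.64981079101562), (175.38693237304688, 95.28135681152344), 77.02177429199219)
[-86.93748007 -47.38210944] [88.64039273 49.13669474]
```

Run:
```python
from m import *
r=pickle.load(open("l.pkl","rb")); T,S=r["top"],r["scene"]
g=[.6160,-.2382,.034+.0648]
cc=[]
for c,th in((T,115),(S,75)):
    u,v=map(int,proj(c,g)); b=(u-13,v-8,u+13,v+9) if c is T else (u-12,v-13,u+12,v+13)
    p=blob(c,*b,lambda q:q.max(2)<th); R=cv2.minAreaRect(p.astype(np.float32)); print((u,v),R); cc.append(R[0])
print(tri(T,cc[0],S,cc[1]))
# large-end frame corners/edges, seen in both views: lamp-frame corner (-77,+42) & (-77,-42)
ax=np.array([.2035,.979]); ay=np.array([-.979,.2035])
for l in(-38,-34,-26,26,34,38):
  for n in r:
    c=r[n]
    print(l,n,[(-t,int(cv2.getRectSubPix(c["frame"],(1,1),tuple(map(float,proj(c,[*(np.array([.616,-.2382])+(-t*ax+l*ay)/1000),.04])))).min())) for t in range(66,92,2)])
```

```text
(407, 148) ((408.4537353515625, 148.13624572753906), (15.291186332702637, 6.1871843338012695), 8.13010311126709)
(239, 148) ((239.62359619140625, 146.7753448486328), (18.305191040039062, 6.126039981842041), 76.50426483154297)
(array([ 0.61495785, -0.23963389,  0.10461471]), np.float64(0.00032958525848286215))
-38 scene [(-66, 183), (-68, 194), (-70, 201), (-72, 202), (-74, 199), (-76, 181), (-78, 159), (-80, 132), (-82, 116), (-84, 107), (-86, 106), (-88, 105), (-90, 105)]
-38 top [(-66, 222), (-68, 221), (-70, 222), (-72, 221), (-74, 219), (-76, 213), (-78, 203), (-80, 187), (-82, 172), (-84, 162), (-86, 153), (-88, 146), (-90, 143)]
-34 scene [(-66, 133), (-68, 148), (-70, 167), (-72, 188), (-74, 194), (-76, 186), (-78, 159), (-80, 130), (-82, 117), (-84, 108), (-86, 104), (-88, 101), (-90, 99)]
-34 top [(-66, 226), (-68, 225), (-70, 224), (-72, 223), (-74, 220), (-76, 214), (-78, 207), (-80, 201), (-82, 196), (-84, 190), (-86, 182), (-88, 168), (-90, 156)]
-26 scene [(-66, 180), (-68, 172), (-70, 155), (-72, 149), (-74, 154), (-76, 154), (-78, 145), (-80, 122), (-82, 106), (-84, 9
[... 489 characters left out ...]
17), (-86, 115), (-88, 122), (-90, 128)]
34 scene [(-66, 137), (-68, 138), (-70, 151), (-72, 164), (-74, 180), (-76, 174), (-78, 159), (-80, 139), (-82, 126), (-84, 122), (-86, 121), (-88, 122), (-90, 124)]
34 top [(-66, 227), (-68, 226), (-70, 226), (-72, 225), (-74, 218), (-76, 206), (-78, 189), (-80, 163), (-82, 140), (-84, 124), (-86, 119), (-88, 118), (-90, 121)]
38 scene [(-66, 144), (-68, 161), (-70, 176), (-72, 186), (-74, 189), (-76, 179), (-78, 157), (-80, 129), (-82, 123), (-84, 119), (-86, 120), (-88, 121), (-90, 123)]
38 top [(-66, 218), (-68, 219), (-70, 219), (-72, 218), (-74, 214), (-76, 206), (-78, 192), (-80, 179), (-82, 169), (-84, 161), (-86, 154), (-88, 145), (-90, 134)]
```

```bash
python3 -c "
from h import *
print(bot.hand_in())"
```

```text
the job is handed in; nothing more can be done
None
```

The lamp is back together and handed in at about 29 s: both glasses are in their seats and the guard is pushed down to home height. Edge measurements in both views put both ends of the guard frame at deck height, so I take it both hooks clicked; I saw no hook directly and got no verdict back.

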